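# Re-set a clamped detector carriage on an optical rail

### The arm

A 6-joint arm with a two-finger parallel gripper is mounted at the origin on the work surface. World frame = base frame: x ahead of the robot, y to its left, z up, the work surface at z = 0. Lengths are in m, angles in degrees, forces in N, time in s.
With the tool pointing down it reaches from about 0.25 to 0.85 m from the base axis. Payload 12.5 kg.
Tool frame: the origin (TCP) lies at the very end of the fingers, on their centre line; the grasp point (between the pads) lies 19 mm behind it; z points along the fingers, y is the direction in which the jaws open and shut (so a half turn about z gives the same grasp; the last joint's range is limited). The gripper opens to 93 mm and grips with 3 to 60 N. Pads are 15 mm wide; open, the fingers measure 128 mm over their backs; the gripper's body (75 mm by 188 mm) begins 65 mm behind the grasp point.
Start: joints at [-79.905, 20.094, 94.641, -0, 65.266, -4.847], TCP at [0.142, -0.531, 0.219] pointing down, gripper open.
Joint ranges: [-157.81, 157.81], [-45, 120.19], [0.68, 151.7], [-89.99, 269.99], [4.06, 180], [-164.3, 164.3]. Speed limits (degrees/s): [127.2, 127.2, 159.86, 180, 180, 180].

### API

Orientations are given as a 3x3 rotation matrix whose columns are the frame's x, y, z axes.
In Python, from cell import get_state, read_camera, get_calibration, sign_off gives the robot as it stands.
- The arm moves only by the tool send_rows, never from a script. Its argument "deltas" is a list of rows, each a list of 2 entries, a list of its own where there are three numbers: the shift along the world's x, y, z each as a share of 0.15 m, from -1 to 1, then the turn about the world's z as a share of 180 degrees, from -1 to 1. In form: [[[x, y, z], spin], ...]. A call has 1 to 5 rows; each row is the pose to reach, as a shift and turn from the pose commanded when the call began, turning the shorter way round; what a row does not reach only later rows make up. A row lasts 1/12 s, in which the tool goes at most 41.7 mm and 7.16 degrees, less where a joint would pass 70% of its speed; a pose out of reach is approached as far as the arm can. A call with a number of a shift or a turn outside -1 to 1 is refused whole. A call with a gripper value outside its range is refused whole. "hand" is the opening, from 0 (shut) to 1 (fully open), set as the call begins (left out, the last holds). The fingers move at their own pace and stop on an object; "force" is the grip in N (left out, the last holds). Time passes only in rows, so rows that repeat a pose let the fingers close. It gives the time, the measured TCP pose, the force and the opening at its end, in the units of the state.
- get_state(): the state, without advancing time (a new reading comes with each control period).
- read_camera(name): name is "scene" or "side" or "wrist"; returns (picture, depth): 400x640x3 uint8, red, green, blue; 400x640 float32, m along the optical axis (not along the pixel's ray), 0 where there is no reading.
- get_calibration(name): a dict with "camera_matrix" (3x3 intrinsics, pixels), "dist_coeffs" ([k1, k2, p1, p2, k3] as OpenCV has them; the pictures are not rectified), "position" and "attitude" of the camera in the world; the wrist camera has in their place "tool_from_camera" (4x4, takes a point from camera to tool coordinates, whose origin is the TCP and whose axes are the flange's). Camera axes: x right, y down, z forward; pixel columns grow to the right and rows downward; lengths in m; the calibration is good to about 2 mm. A picture is of the moment at which its call begins: read the wrist's pose just before it. get_calibration takes no time and is no camera call.
- sign_off(): hands the job in, once; it reports no verdict.
The state is a dict: "time": time; "q": joint angles; "qvel": joint speeds; "joint_torque": joint torques, N m; "tool_pos": TCP position; "tcp_rot": TCP orientation; "contact_force": force on the tool from outside, world axes, zero at the start; "moment": the same for the moment, N m; "grip_width": finger opening in m.
Only numpy, scipy, OpenCV 4.12 (cv2) and the standard library are available. Lean on these libraries where they do the work, as an engineer would, in place of code of your own. Each camera call takes 0.05 s, during which the arm holds its last target. There are 200 camera calls.

### The job

On the optical rail, free the clamp knob of the carriage that carries the square detector, slide that carriage along until its rubber bumper touches the bumper of the lens carriage, gently enough that the lens carriage is not pushed along, and then tighten the same knob until it comes up hard, so that the detector carriage is locked there. Do not turn the lens carriage's knob, and leave everything else where it stands.

Things in the scene. Friction and masses are not known exactly. Their poses are not given: they have to be found in the camera images.
- rail: Flat aluminium optical rail, 110 x 460 x 25 mm, fixed to the table; origin at the centre of its underside. Its y axis runs along the rail, from the detector carriage to the lens carriage; x points to the side away from the robot; its top is 25 mm above the table.
- strip: Plain steel strip, 30 mm wide, let into the rail's top under the knobs, 30 mm to the robot's side of the rail's middle. The foot of the detector's clamp screw presses on it. The strip is uneven: the knob angle at which the foot bites differs from time to time and from place to place along the rail (the start angle may be slack elsewhere) and must be felt.
- detector_carriage: Black carriage that slides along the rail's y: plate 145 mm (across) x 60 mm, top 16 mm above the rail's top. Origin on the rail's centre line, at the rail's top, mid-plate. Clamp knob on a boss at x = -30 mm, square detector head (38 x 24 x 38 mm, top 94 mm above the rail's top) on a post at x = +65 mm. Free, it slides with 2 to 4 N, by pull or push on its knob; clamped, it holds 15 N or more.
- clamp_knob: Clamp knob of the detector carriage, black: disc of radius 20 mm, 8 mm high, with an upright grip bar 42 mm long (knob's x axis), 14 mm thick (its y), from 8 to 44 mm above the origin. Origin on the turning axis at the disc's underside, about 63 mm above the table. Clockwise from above tightens (it sinks 2.5 mm per rad). Starts tight; 0.3 to 1.5 rad anticlockwise frees it.
- clamp_grip (a point): Point on that knob's axis in its grip bar, 30 mm above the knob's origin, about 93 mm above the table: where to grip, across the bar's 14 mm. The torque held on the knob stays below 0.15 N m while it is free and as its foot begins to bite; fully tightened it comes up hard (past 0.3 N m). It turns at least 2.3 rad anticlockwise from its start. A tug of 15 N shows if it is clamped.
- detector_bumper (a point): Centre of the end face of the rubber bumper (14 mm wide, 13 mm high) on the detector carriage, which looks along the rail's +y; 55 mm from the middle of the plate.
- lens_bumper (a point): Centre of the end face of the like bumper on the lens carriage, which looks along the rail's -y towards the detector carriage. The two points meet when the bumpers touch.
- lens_carriage: The other black carriage on the rail, of the same form, with a round lens in a ring (38 mm across) on its post and a like knob. Origin on the rail's centre line, at the rail's top, mid-plate. It is held only lightly: a push of more than about 14 N shifts it. To be left where it is.
- lens_knob (a joint): Angle of the lens carriage's knob (rad), 0 at the start, clockwise from above positive. To be left alone.
- square_detector: Bystander, loose: spare detector with a 40 mm square head on a post with a flat steel foot 75 x 26 mm, 105 mm tall, origin under its foot.
- round_detector: Bystander, loose: spare detector with a round head 40 mm across on a like post and foot, 105 mm tall, origin under its foot.
- lens_cap: Bystander, loose: black lens cap, a disc 38 mm across and 12 mm high, origin at its underside.
- post_holder: Bystander, loose: empty post holder, upright, 25 mm in diameter with a 32 mm foot, 50 mm tall, origin at its underside.
- hex_driver: Bystander, loose: hex driver with a black handle, 190 mm long, lying on the table, origin under its middle.
- optics_box: Bystander, loose: grey box for optics, 60 x 60 x 30 mm, origin at its underside.

How it is judged (in metres and radians):
On the way, in this order (a step that is already met when the one before it is completed fails the run):
1. the detector carriage's clamp is free: its screw no longer presses on the strip (contact force between clamp_knob and strip below 0.5 N), for 0.2 s.
2. the detector carriage's bumper meets the lens carriage's bumper (within 3 mm) (distance between detector_bumper and lens_bumper below 0.003 m), for 0.2 s.
3. the detector carriage is clamped again (the screw presses on the strip with more than 25 N) (contact force between clamp_knob and strip above 25 N), for 0.3 s.
At the end, for the whole second after the job is handed in: The two bumpers meet within 3 mm, the detector carriage's screw presses on the strip with more than 25 N, the lens carriage is within 4 mm of where it was, and carriage and knob are at rest and released (distance between detector_bumper and lens_bumper below 0.003 m and contact force between clamp_knob and strip above 25 N and distance of lens_bumper from where it was at the start of the episode below 0.004 m and linear speed of detector_carriage below 0.01 m/s and angular speed of clamp_knob below 0.05 rad/s); the robot touches nothing.
It fails at once if the lens carriage pushed more than 4 mm along (distance of lens_bumper from where it was at the start of the episode above 0.004 m).
It fails at once if the lens carriage's knob turned by more than 0.25 rad (value of joint lens_knob above 0.25 rad or value of joint lens_knob below -0.25 rad).
It fails at once if a bystander moved by more than 20 mm (distance of any of square_detector, round_detector, lens_cap, post_holder, hex_driver, optics_box from where it was at the start of the episode above 0.02 m).
It also fails if it takes over 70 s, if anything falls off the work surface, if the arm or the gripper's body presses on something with over 40 N, if the wrist force passes 120 N, or if a joint passes its speed limit or range.

## Working session

There is one attempt and no reset: what is moved stays moved. The work goes in short steps, Python scripts to look and compute and a tool call to move; the robot and the scene stay as the last step left them, time stands still between calls to the robot, and variables do not carry over. Pictures are saved under pics/ and viewed, about 8 in all and at most 12, crops included, and the job is handed in when it is done.

Besides the shell and the picture viewer there is one more tool, called after "Emit:" as name([rows], argument=value, ...), one row to a line, values as JSON. send_rows: Moves the arm, as the interface text tells. Shift numbers are shares of 0.15 m and turn numbers shares of 180 degrees, none past 1 either way. Its arguments: {"type":"object","properties":{"deltas":{"type":"array"},"hand":{"type":"number"},"force":{"type":"number"}},"required":["deltas"]}

```bash
ls; mkdir -p pics; python3 - <<'E'
from cell import *
import cv2,json,numpy as np
s=get_state();print({k:np.round(v,3).tolist() for k,v in s.items()})
ims=[]
for n in("scene","side"):
    p,d=read_camera(n);np.savez(f"{n}0.npz",p=p,d=d)
    cv2.imwrite(f"pics/{n}0.png",p[:,:,::-1])
    c=get_calibration(n);print(n,{k:np.round(v,4).tolist() for k,v in c.items()})
p,d=read_camera("wrist");cv2.imwrite("pics/wrist0.png",p[:,:,::-1]);np.savez("wrist0.npz",p=p,d=d)
print({k:np.round(v,4).tolist() for k,v in get_calibration("wrist").items()})
E
```

```text
pics
{'time': 0.0, 'q': [-79.905, 20.126, 94.678, -0.0, 65.267, -4.847], 'qvel': [-0.01, -0.004, 0.043, -0.101, 0.004, 0.005], 'joint_torque': [-0.0, -49.732, -28.526, 0.07, 0.026, -0.0], 'tool_pos': [0.142, -0.531, 0.218], 'tcp_rot': [[0.966, 0.258, -0.0], [0.258, -0.966, 0.001], [0.0, -0.001, -1.0]], 'contact_force': [-0.154, 0.056, -0.185], 'moment': [-0.024, 0.032, 0.001], 'grip_width': 0.093}
scene {'camera_matrix': [[461.2169, 0.0, 319.8623], [0.0, 461.2169, 201.6247], [0.0, 0.0, 1.0]], 'dist_coeffs': [-0.0675, 0.0, 0.0, 0.0, 0.0], 'position': [0.8588, 0.3137, 0.868], 'attitude': [[-0.8527, 0.42, -0.3105], [0.5222, 0.696, -0.4928], [0.0091, -0.5824, -0.8128]]}
side {'camera_matrix': [[395.8058, 0.0, 319.3771], [0.0, 395.8058, 202.0412], [0.0, 0.0, 1.0]], 'dist_coeffs': [-0.1014, 0.0, 0.0, 0.0, 0.0], 'position': [0.3527, -0.7735, 0.6549], 'attitude': [[0.9652, -0.1671, 0.2014], [-0.2614, -0.6479, 0.7154], [0.0109, -0.7432, -0.669]]}
{'camera_matrix': [[360.4794, 0.0, 322.1], [0.0, 360.4794, 201.6059], [0.0, 0.0, 1.0]], 'dist_coeffs': [-0.0565, 0.0, 0.0, 0.0, 0.0], 'tool_from_camera': [[0.0007, -0.9654, -0.261, 0.0726], [1.0, 0.0006, 0.0008, -0.0], [-0.0006, -0.261, 0.9654, -0.166], [0.0, 0.0, 0.0, 1.0]]}
```

View pics/scene0.png

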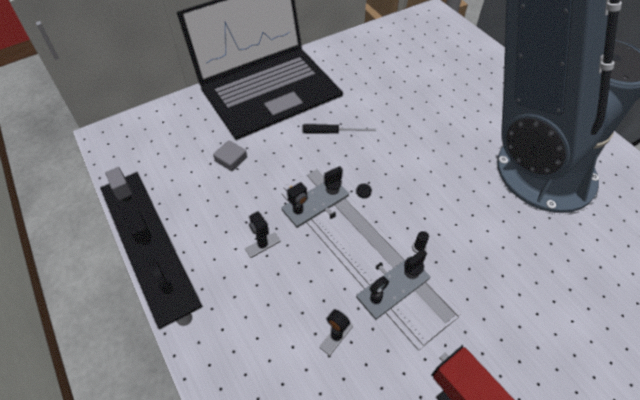

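View pics/side0.png

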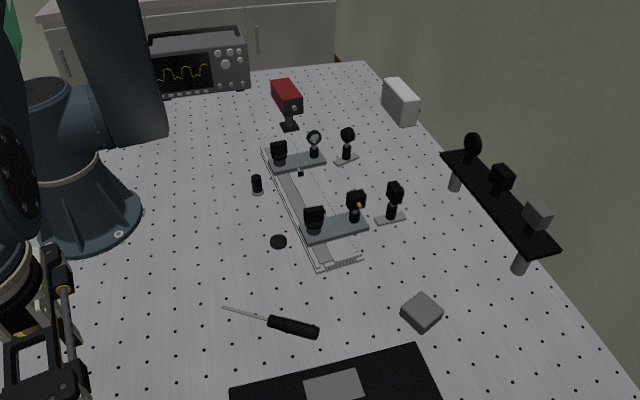

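The scene view shows the detector carriage's knob at about (333,178) with its head at (297,195). The lens carriage's knob is at (413,262), the post holder at (421,240) and the lens cap at (364,190). In the side view the detector knob is at (314,218) and the lens knob at (279,152).

```bash
cat > h.py <<'E'
import numpy as np,cv2
from cell import *
def cal(n,s=None):
    c=get_calibration(n);K=np.array(c["camera_matrix"]);D=np.array(c["dist_coeffs"])
    if n=="wrist":
        T=np.array(c["tool_from_camera"]);R=np.array(s["tcp_rot"]);return K,D,R@T[:3,:3],R@T[:3,3]+np.array(s["tool_pos"])
    return K,D,np.array(c["attitude"]),np.array(c["position"])
def cloud(d,cam):
    K,D,R,t=cam;h,w=d.shape
    uv=np.stack(np.meshgrid(np.arange(w),np.arange(h)),-1).reshape(-1,1,2).astype(float)
    n=cv2.undistortPoints(uv,K,D).reshape(h,w,2)
    P=np.dstack([n,np.ones((h,w))])*d[...,None]
    return P@R.T+t
def ray(u,v,cam,z):
    K,D,R,t=cam
    n=cv2.undistortPoints(np.array([[[u,v]]],float),K,D).ravel()
    r=R@np.array([n[0],n[1],1]);return t+r*(z-t[2])/r[2]
def proj(X,cam):
    K,D,R,t=cam
    return cv2.projectPoints((np.atleast_2d(X)-t)@R,np.zeros(3),np.zeros(3),K,D)[0].reshape(-1,2)
E
python3 - <<'E'
from h import *
C={}
for n in("scene","side"):
    z=np.load(n+"0.npz");C[n]=cloud(z["d"],cal(n));P=C[n]
    m=(P[...,2]>0.055)&(P[...,2]<0.16)&(z["d"]>0)&(P[...,0]>0.25)&(P[...,0]<.75)&(P[...,1]>-.4)&(P[...,1]<.4)
    k,l,st,ce=cv2.connectedComponentsWithStats(m.astype(np.uint8))
    for i in range(1,k):
        if st[i,4]<25: continue
        q=P[l==i];top=q[q[:,2]>q[:,2].max()-.012]
        r=cv2.minAreaRect(top[:,:2].astype(np.float32)*1000)
        print(n,ce[i].round(),st[i,4],"zmax",q[:,2].max().round(3),"mean",q.mean(0).round(3),"rect",np.round(r[0],1),np.round(r[1],1),round(r[2],1))
    # rail top points
    m=(P[...,2]>0.018)&(P[...,2]<0.032)&(z["d"]>0)&(P[...,0]>0.25)&(P[...,0]<.75)&(P[...,1]>-.4)&(P[...,1]<.4)
    k,l,st,ce=cv2.connectedComponentsWithStats(m.astype(np.uint8))
    q=P[m];
    for i in range(1,k):
        if st[i,4]>600:
            print("rail",st[i],np.round(cv2.minAreaRect(P[l==i][:,:2].astype(np.float32)*1000),1) if 0 else cv2.minAreaRect(P[l==i][:,:2].astype(np.float32)*1000))
    m=(P[...,2]>0.035)&(P[...,2]<0.047)&(z["d"]>0)&(P[...,0]>0.25)&(P[...,0]<.75)&(P[...,1]>-.4)&(P[...,1]<.4)
    k,l,st,ce=cv2.connectedComponentsWithStats(m.astype(np.uint8))
    for i in range(1,k):
        if st[i,4]>200: print("plate",ce[i],st[i,4],cv2.minAreaRect(P[l==i][:,:2].astype(np.float32)*1000))
a=cv2.imread("pics/scene0.png")[160:320,240:460];b=cv2.imread("pics/side0.png")[110:270,230:450]
w=np.vstack([cv2.resize(x,None,fx=2.6,fy=1.85*1,interpolation=cv2.INTER_CUBIC) if 0 else cv2.resize(x,(412,300),interpolation=cv2.INTER_CUBIC) for x in(a,b)])
cv2.imwrite("pics/crop0.png",w)
E
```

```text
scene [333. 179.] 381 zmax 0.111 mean [ 0.505 -0.196  0.089] rect [ 503.2 -201.7] [41.6 15.6] 0.8
scene [297. 196.] 453 zmax 0.124 mean [ 0.6   -0.186  0.105] rect [ 597.7 -188. ] [38.8 32.1] 5.1
scene [258. 225.] 388 zmax 0.11 mean [ 0.699 -0.169  0.098] rect [ 698.8 -175. ] [29.4 40.8] 3.7
scene [415. 263.] 423 zmax 0.112 mean [0.482 0.059 0.09 ] rect [478.6  55.1] [41.5 15. ] 5.0
scene [378. 289.] 325 zmax 0.122 mean [0.575 0.067 0.096] rect [572.4  64.1] [31.  14.8] 4.1
scene [337. 320.] 364 zmax 0.109 mean [0.671 0.08  0.098] rect [669.7  77.8] [23.  33.3] 19.9
scene [467. 378.] 2578 zmax 0.133 mean [0.555 0.276 0.125] rect [551.  287.7] [ 62.9 110. ] 5.5
rail [ 311  197   97   88 3780] ((516.7620849609375, -75.5033187866211), (104.40961456298828, 198.5821533203125), 5.548689842224121)
rail [ 391  280   70   66 2337] ((496.9158020019531, 130.71441650390625), (105.92556762695312, 90.85224151611328), 5.547061920166016)
plate [314.81078767 203.92294521] 1168 ((549.0515747070312, -184.75698852539062), (146.00384521484375, 86.25233459472656), 5.726118087768555)
plate [391.64326739 28
[... 491 characters left out ...]
de [395. 193.] 343 zmax 0.106 mean [ 0.691 -0.183  0.091] rect [ 696.2 -176.4] [42.2 28.1] 89.8
side [355. 202.] 469 zmax 0.12 mean [ 0.593 -0.2    0.099] rect [ 594.9 -189.3] [37.8 33.9] 4.6
side [314. 218.] 442 zmax 0.109 mean [ 0.5   -0.209  0.087] rect [ 500.7 -203.3] [15.7 40.9] 85.7
rail [ 260  146  102  123 3170] ((533.5712280273438, -51.51634216308594), (145.5121307373047, 460.8900146484375), 5.743008136749268)
plate [297.22401171 162.21522694] 683 ((524.3605346679688, 45.45226287841797), (145.9642333984375, 88.79229736328125), 6.194326400756836)
plate [334.28303655 227.99531396] 1067 ((547.52978515625, -190.97921752929688), (145.15220642089844, 76.87675476074219), 5.708951950073242)
```

View pics/crop0.png

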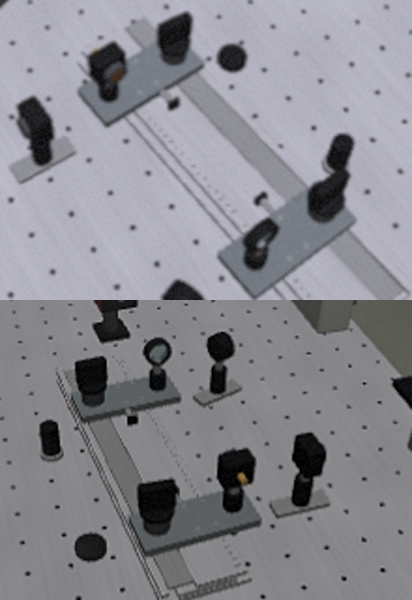

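The detector knob's bar is at about (0.502, -0.2025) with its top near z 0.109, and the bar runs roughly along world x (about -2°). The rail's yaw is about 5.6°, and the estimated travel is 258 - 110 = 148 mm along (-0.098, 0.995).

Emit:
send_rows([
  [[0.16,0.15,0],-0.006],
  [[0.32,0.3,0],-0.012],
  [[0.48,0.44,0],-0.018],
  [[0.64,0.59,0],-0.025],
  [[0.8,0.73,0],-0.031],
], hand=0.6)

```text
time: 0.57
tool_pos: [0.2626, -0.4205, 0.2185]
tcp_rot: [[0.987, 0.161, -0.0], [0.161, -0.987, 0.0], [-0.0, -0.0, -1.0]]
contact_force: [0.0, -0.6, -0.3]
grip_width: 0.0641
```

Emit:
send_rows([
  [[0.16,0.15,0],-0.006],
  [[0.32,0.3,0],-0.012],
  [[0.48,0.44,0],-0.018],
  [[0.64,0.59,0],-0.025],
  [[0.8,0.73,0],-0.031],
])

```text
time: 0.98
tool_pos: [0.3827, -0.3109, 0.2186]
tcp_rot: [[0.998, 0.065, -0.0], [0.065, -0.998, 0.0], [-0.0, -0.0, -1.0]]
contact_force: [0.1, -0.5, 0.3]
grip_width: 0.0554
```

Emit:
send_rows([
  [[0.2,0.18,0],-0.01],
  [[0.4,0.36,0],-0.016],
  [[0.6,0.54,0],-0.024],
  [[0.8,0.73,0],-0.032],
  [[0.8,0.73,0],-0.032],
])

```text
time: 1.4
tool_pos: [0.5054, -0.1986, 0.2184]
tcp_rot: [[0.999, -0.032, 0.001], [-0.032, -0.999, 0.001], [0.001, -0.001, -1.0]]
contact_force: [0.8, -0.6, -0.7]
grip_width: 0.0558
```

```bash
python3 - <<'E'
from h import *
s=get_state();p,d=read_camera("wrist");cam=cal("wrist",s)
print(np.round(s["tool_pos"],4),np.round(s["q"],1))
P=cloud(d,cam);cv2.imwrite("pics/w1.png",p[:,:,::-1])
m=(P[...,2]>0.06)&(P[...,2]<0.13)&(d>0)
k,l,st,ce=cv2.connectedComponentsWithStats(m.astype(np.uint8))
for i in range(1,k):
    if st[i,4]<200: continue
    q=P[l==i];zt=np.percentile(q[:,2],95);top=q[q[:,2]>zt-.004]
    print(ce[i].round(),st[i,4],"ztop",zt.round(4),cv2.minAreaRect(top[:,:2].astype(np.float32)*1000))
m=(P[...,2]>0.036)&(P[...,2]<0.046)&(d>0)
k,l,st,ce=cv2.connectedComponentsWithStats(m.astype(np.uint8))
for i in range(1,k):
    if st[i,4]>400:print("plate",ce[i].round(),st[i,4],cv2.minAreaRect(P[l==i][:,:2].astype(np.float32)*1000))
E
```

```text
[ 0.5054 -0.1986  0.2184] [-26.4  19.4  95.7   0.1  64.9  65.4]
[309.  77.] 2432 ztop 0.1199 ((597.2327880859375, -193.2285919189453), (38.089359283447266, 24.111284255981445), 5.536964416503906)
[ 19. 126.] 1478 ztop 0.1041 ((571.6783447265625, 57.24843215942383), (8.645804405212402, 35.79104232788086), 87.22652435302734)
[327. 194.] 1738 ztop 0.1079 ((503.54827880859375, -202.12667846679688), (13.479175567626953, 41.39077377319336), 88.747314453125)
[ 48. 230.] 2571 ztop 0.1076 ((478.2609558105469, 53.868133544921875), (41.90309143066406, 16.035816192626953), 5.561959266662598)
plate [320. 136.] 6264 ((548.99609375, -185.5926971435547), (144.4407196044922, 85.24002838134766), 5.668036460876465)
plate [ 69. 162.] 6569 ((526.90087890625, 45.787113189697266), (144.8181610107422, 86.79762268066406), 5.7990546226501465)
```

View pics/w1.png

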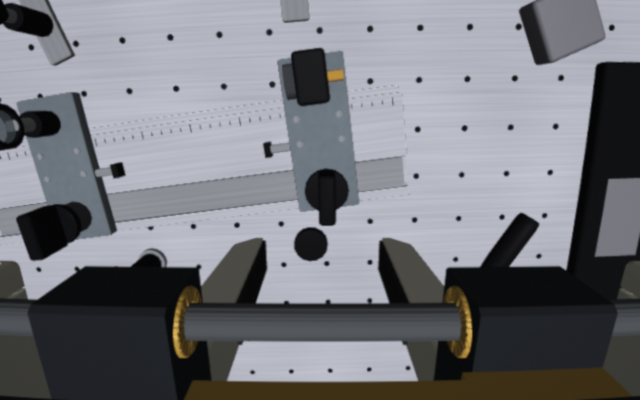

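Wrist view: the knob's bar is at (327,194), which gives (0.5035, -0.2021), top z 0.108, axis -1.3°. That agrees with the other views. The lens cap at (311,243) is low, so it's out of the way. Descending.

Emit:
send_rows([
  [[0,0,-0.2],0],
  [[0,0,-0.4],0],
  [[0,0,-0.6],0],
  [[0,0,-0.6],0],
  [[0,0,-0.6],0],
])

```text
time: 1.87
tool_pos: [0.5008, -0.2033, 0.1282]
tcp_rot: [[0.999, -0.035, -0.003], [-0.035, -0.999, 0.001], [-0.003, -0.001, -1.0]]
contact_force: [0.4, 0.9, 1.0]
grip_width: 0.056
```

Emit:
send_rows([
  [[0.01,0,-0.12],0.003],
  [[0.01,0,-0.24],0.003],
  [[0.01,0,-0.34],0.003],
  [[0.01,0,-0.34],0.003],
  [[0.01,0,-0.34],0.003],
])

```text
time: 2.28
tool_pos: [0.5038, -0.2035, 0.0792]
tcp_rot: [[1.0, -0.025, 0.001], [-0.025, -1.0, -0.001], [0.001, 0.001, -1.0]]
contact_force: [1.3, 0.0, 0.3]
grip_width: 0.0558
```

Emit:
send_rows([
  [[0,0,0],0],
  [[0,0,0],0],
  [[0,0,0],0],
  [[0,0,0],0],
  [[0,0,0],0],
], hand=0, force=30)

```text
time: 2.7
tool_pos: [0.5035, -0.203, 0.0781]
tcp_rot: [[1.0, -0.025, 0.001], [-0.025, -1.0, -0.0], [0.001, 0.0, -1.0]]
contact_force: [1.0, 0.3, -0.2]
grip_width: 0.027
```

Emit:
send_rows([
  [[0,0,0],0],
  [[0,0,0],0],
  [[0,0,0],0],
  [[0,0,0],0],
  [[0,0,0],0],
])

```text
time: 3.12
tool_pos: [0.5034, -0.2025, 0.0777]
tcp_rot: [[1.0, -0.025, -0.0], [-0.025, -1.0, 0.001], [-0.0, -0.001, -1.0]]
contact_force: [0.8, 5.7, 4.8]
grip_width: 0.0139
```

```bash
cat > st.py <<'E'
from cell import *
import numpy as np
s=get_state();R=s["tcp_rot"]
print(s["time"],np.round(s["tool_pos"],4).tolist(),"yaw",round(float(np.degrees(np.arctan2(R[1][0],R[0][0]))),2),"F",np.round(s["contact_force"],1).tolist(),"M",np.round(s["moment"],3).tolist(),"q6",round(s["q"][5],1),"t6",round(s["joint_torque"][5],3),s["grip_width"])
E
python3 st.py
```

```text
3.1167 [0.5034, -0.2025, 0.0777] yaw -1.43 F [0.8, 5.7, 4.8] M [1.018, -0.037, 0.135] q6 64.6 t6 0.129 0.013851069428073275
```

Emit:
send_rows([
  [[0,0,0.001],0.02],
  [[0,0,0.003],0.05],
  [[0,0,0.004],0.08],
  [[0,0,0.006],0.111],
  [[0,0,0.006],0.111],
])

```text
time: 3.53
tool_pos: [0.5034, -0.203, 0.0785]
tcp_rot: [[0.947, 0.322, 0.0], [0.322, -0.947, -0.0], [0.0, 0.0, -1.0]]
contact_force: [1.7, 2.1, 0.5]
grip_width: 0.0137
```

```bash
python3 st.py
```

```text
3.5333 [0.5034, -0.203, 0.0785] yaw 18.79 F [1.7, 2.1, 0.5] M [0.232, -0.174, 0.245] q6 44.3 t6 -1.5 0.013748564882824207
```

Emit:
send_rows([
  [[0,0,0.001],0.02],
  [[0,0,0.003],0.05],
  [[0,0,0.004],0.08],
  [[0,0,0.006],0.111],
  [[0,0,0.006],0.111],
])

```text
time: 3.95
tool_pos: [0.5033, -0.203, 0.0792]
tcp_rot: [[0.782, 0.624, -0.0], [0.624, -0.782, -0.0], [-0.0, 0.0, -1.0]]
contact_force: [1.1, 1.1, -3.4]
grip_width: 0.0135
```

```bash
python3 st.py
```

```text
3.95 [0.5033, -0.203, 0.0792] yaw 38.59 F [1.1, 1.1, -3.4] M [0.033, -0.398, 0.118] q6 24.5 t6 -1.653 0.013536935411150964
```

Emit:
send_rows([
  [[0,0,0.001],0.02],
  [[0,0,0.003],0.05],
  [[0,0,0.004],0.08],
  [[0,0,0.006],0.111],
  [[0,0,0.006],0.111],
])

```text
time: 4.37
tool_pos: [0.5031, -0.2028, 0.0799]
tcp_rot: [[0.523, 0.852, -0.001], [0.852, -0.523, 0.0], [-0.0, -0.001, -1.0]]
contact_force: [0.8, 1.5, -5.3]
grip_width: 0.0139
```

```bash
python3 st.py
```

```text
4.3667 [0.5031, -0.2028, 0.0799] yaw 58.46 F [0.8, 1.5, -5.3] M [0.16, -0.357, 0.079] q6 4.7 t6 -1.723 0.013928752442366013
```

Emit:
send_rows([
  [[0,0,0.001],0.03],
  [[0,0,0.003],0.06],
  [[0,0,0.004],0.09],
  [[0,0,0.006],0.12],
  [[0,0,0.006],0.12],
])

```text
time: 4.78
tool_pos: [0.5029, -0.2027, 0.0809]
tcp_rot: [[0.174, 0.985, -0.001], [0.985, -0.174, 0.0], [0.0, -0.001, -1.0]]
contact_force: [0.0, 1.2, -4.4]
grip_width: 0.0137
```

```bash
python3 st.py
```

```text
4.7833 [0.5029, -0.2027, 0.0809] yaw 79.96 F [0.0, 1.2, -4.4] M [0.236, -0.146, 0.063] q6 -16.8 t6 -1.69 0.01369587404574349
```

Emit:
send_rows([
  [[0,0,0.001],0.03],
  [[0,0,0.003],0.06],
  [[0,0,0.004],0.09],
  [[0,0,0.006],0.12],
  [[0,0,0.006],0.12],
])

```text
time: 5.2
tool_pos: [0.5027, -0.2027, 0.0818]
tcp_rot: [[-0.2, 0.98, -0.001], [0.98, 0.2, 0.0], [0.001, -0.001, -1.0]]
contact_force: [-2.6, 1.0, -3.3]
grip_width: 0.0137
```

Emit:
send_rows([
  [[0,0,0],0],
  [[0,0,0],0],
  [[0,0,0],0],
])

```text
time: 5.45
tool_pos: [0.5028, -0.2027, 0.0818]
tcp_rot: [[-0.199, 0.98, -0.001], [0.98, 0.199, 0.001], [0.001, -0.001, -1.0]]
contact_force: [-3.2, 1.5, -4.3]
grip_width: 0.0136
```

```bash
python3 st.py
```

```text
5.45 [0.5028, -0.2027, 0.0818] yaw 101.46 F [-3.2, 1.5, -4.3] M [0.174, 0.577, -0.061] q6 -38.3 t6 0.037 0.01358820829305834
```

The knob is free (1.8 rad, torque about 0.06 N m). Sliding 30 mm first to feel the drag.

Emit:
send_rows([
  [[-0.004,0.04,0],0],
  [[-0.008,0.08,0],0],
  [[-0.012,0.12,0],0],
  [[-0.016,0.16,0],0],
  [[-0.02,0.2,0],0],
])

```text
time: 5.87
tool_pos: [0.4999, -0.1726, 0.0819]
tcp_rot: [[-0.201, 0.98, -0.001], [0.98, 0.201, -0.0], [-0.0, -0.001, -1.0]]
contact_force: [-4.3, -2.8, -6.4]
grip_width: 0.0139
```

```bash
python3 st.py
```

```text
5.8667 [0.4999, -0.1726, 0.0819] yaw 101.6 F [-4.3, -2.8, -6.4] M [-0.513, 0.599, -0.101] q6 -35.7 t6 -0.245 0.013949946907234122
```

Emit:
send_rows([
  [[-0.006,0.06,0],0],
  [[-0.012,0.12,0],0],
  [[-0.018,0.18,0],0],
  [[-0.024,0.24,0],0],
  [[-0.028,0.28,0],0],
])

```text
time: 6.28
tool_pos: [0.4957, -0.1298, 0.0819]
tcp_rot: [[-0.203, 0.979, -0.001], [0.979, 0.203, 0.0], [0.0, -0.001, -1.0]]
contact_force: [-3.2, -3.0, -9.5]
grip_width: 0.0141
```

```bash
python3 st.py
```

```text
6.2833 [0.4957, -0.1298, 0.0819] yaw 101.69 F [-3.2, -3.0, -9.5] M [-0.598, 0.711, 0.01] q6 -31.6 t6 -0.153 0.014100440725927766
```

Emit:
send_rows([
  [[-0.008,0.08,-0.002],0],
  [[-0.016,0.16,-0.003],0],
  [[-0.024,0.24,-0.003],0],
  [[-0.032,0.32,-0.003],0],
  [[-0.036,0.36,-0.003],0],
])

```text
time: 6.7
tool_pos: [0.4905, -0.0756, 0.0818]
tcp_rot: [[-0.203, 0.979, -0.0], [0.979, 0.203, 0.0], [0.0, -0.0, -1.0]]
contact_force: [-4.5, -3.6, -5.5]
grip_width: 0.0139
```

Emit:
send_rows([
  [[0,0,0],0],
  [[0,0,0],0],
])

```text
time: 6.87
tool_pos: [0.4905, -0.0762, 0.0818]
tcp_rot: [[-0.203, 0.979, -0.001], [0.979, 0.203, 0.001], [0.001, -0.0, -1.0]]
contact_force: [-5.7, 0.8, -3.9]
grip_width: 0.014
```

```bash
python3 st.py; python3 - <<'E'
from h import *
ims=[]
for n,(x0,y0,x1,y1) in(("scene",(320,200,460,320)),("side",(240,120,400,240))):
    p,d=read_camera(n);P=cloud(d,cal(n));np.savez(n+"1.npz",p=p,d=d)
    ims.append(cv2.resize(p[y0:y1,x0:x1,::-1],(400,300),interpolation=cv2.INTER_CUBIC))
    m=(P[...,2]>0.035)&(P[...,2]<0.047)&(d>0)&(P[...,0]>0.4)&(P[...,0]<.65)&(P[...,1]>-.3)&(P[...,1]<.2)
    k,l,st,ce=cv2.connectedComponentsWithStats(m.astype(np.uint8))
    for i in range(1,k):
        if st[i,4]>150: print(n,"plate",ce[i].round(),st[i,4],cv2.minAreaRect(P[l==i][:,:2].astype(np.float32)*1000))
cv2.imwrite("pics/c1.png",np.hstack(ims))
E
```

```text
6.8667 [0.4905, -0.0762, 0.0818] yaw 101.72 F [-5.7, 0.8, -3.9] M [0.176, 0.918, 0.012] q6 -26.0 t6 0.006 0.0139525060202544
scene plate [351. 245.] 1247 ((537.115966796875, -59.595191955566406), (145.65647888183594, 85.54305267333984), 5.870848178863525)
scene plate [392. 289.] 1566 ((526.6702880859375, 47.32212448120117), (145.9111785888672, 87.22273254394531), 5.9411492347717285)
side plate [315. 160.] 184 ((567.3282470703125, 58.22753143310547), (55.939640045166016, 55.31803512573242), 4.578864574432373)
side plate [314. 192.] 869 ((534.6300659179688, -62.92304611206055), (144.77235412597656, 85.3057861328125), 5.803822994232178)
```

View pics/c1.png

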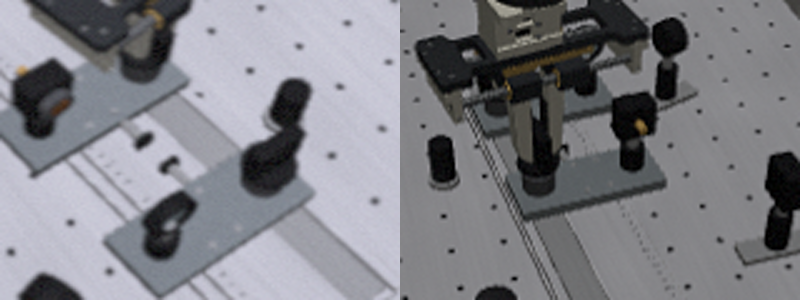

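The carriages show a gap of about 20–22 mm between the bumper tips, which sit at (145,138) and (170,163) in the crop. I'll move 14 mm, then creep.

Emit:
send_rows([
  [[-0.002,0.03,0],0],
  [[-0.005,0.055,0],0],
  [[-0.008,0.075,0],0],
  [[-0.009,0.09,0],0],
  [[-0.009,0.093,0],0],
])

```text
time: 7.38
tool_pos: [0.4893, -0.0629, 0.0818]
tcp_rot: [[-0.203, 0.979, -0.0], [0.979, 0.203, -0.0], [0.0, -0.0, -1.0]]
contact_force: [-6.0, -3.4, -3.9]
grip_width: 0.014
```

Emit:
send_rows([
  [[0,0.003,0],0],
  [[0,0.006,0],0],
  [[-0.001,0.01,0],0],
  [[-0.001,0.013,0],0],
])

```text
time: 7.72
tool_pos: [0.4891, -0.0612, 0.0818]
tcp_rot: [[-0.203, 0.979, -0.0], [0.979, 0.203, -0.0], [-0.0, -0.0, -1.0]]
contact_force: [-7.1, -2.6, -3.7]
grip_width: 0.014
```

```bash
python3 st.py; python3 - <<'E'
from h import *
p,d=read_camera("scene");P=cloud(d,cal("scene"))
m=(P[...,2]>0.035)&(P[...,2]<0.047)&(d>0)&(P[...,0]>0.4)&(P[...,0]<.65)&(P[...,1]>-.3)&(P[...,1]<.2)
k,l,st,ce=cv2.connectedComponentsWithStats(m.astype(np.uint8))
for i in range(1,k):
    if st[i,4]>150: print(ce[i].round(),st[i,4],cv2.minAreaRect(P[l==i][:,:2].astype(np.float32)*1000))
E
```

```text
7.7167 [0.4891, -0.0612, 0.0818] yaw 101.69 F [-7.1, -2.6, -3.7] M [-0.478, 0.968, -0.065] q6 -24.2 t6 -0.051 0.014005477408769992
[355. 250.] 1241 ((535.5716552734375, -44.51277160644531), (145.95553588867188, 85.65113830566406), 5.542013645172119)
[392. 289.] 1572 ((526.3781127929688, 47.349830627441406), (146.1907196044922, 86.48963928222656), 5.653258800506592)
```

Emit:
send_rows([
  [[0.001,0.004,0],0],
  [[0.001,0.008,0],0],
  [[0.001,0.012,0],0],
  [[0.001,0.016,0],0],
  [[0.001,0.02,0],0],
])

```text
time: 8.18
tool_pos: [0.4889, -0.0582, 0.0818]
tcp_rot: [[-0.203, 0.979, -0.001], [0.979, 0.203, -0.0], [0.0, -0.001, -1.0]]
contact_force: [-9.0, -2.5, -1.4]
grip_width: 0.0139
```

Emit:
send_rows([
  [[0.0,0.003,0],0],
  [[0.0,0.006,0],0],
  [[0.0,0.009,0],0],
])

```text
time: 8.43
tool_pos: [0.4887, -0.0568, 0.0818]
tcp_rot: [[-0.203, 0.979, -0.002], [0.979, 0.203, -0.0], [0.0, -0.002, -1.0]]
contact_force: [-9.6, -2.1, -0.1]
grip_width: 0.0136
```

Emit:
send_rows([
  [[0.0,0.003,0],0],
  [[0.0,0.006,0],0],
])

```text
time: 8.6
tool_pos: [0.4887, -0.0559, 0.0818]
tcp_rot: [[-0.203, 0.979, -0.002], [0.979, 0.203, 0.0], [0.0, -0.002, -1.0]]
contact_force: [-9.6, -2.8, -0.3]
grip_width: 0.0136
```

Emit:
send_rows([
  [[-0.002,0.003,0],0],
  [[-0.003,0.006,0],0],
])

```text
time: 8.77
tool_pos: [0.4885, -0.055, 0.0818]
tcp_rot: [[-0.203, 0.979, -0.001], [0.979, 0.203, -0.0], [0.0, -0.001, -1.0]]
contact_force: [-6.3, -2.3, -2.0]
grip_width: 0.0138
```

Emit:
send_rows([
  [[-0.001,0.003,0],0],
  [[-0.001,0.006,0],0],
])

```text
time: 8.93
tool_pos: [0.4885, -0.0543, 0.0818]
tcp_rot: [[-0.203, 0.979, -0.001], [0.979, 0.203, -0.0], [-0.0, -0.001, -1.0]]
contact_force: [-7.0, -7.4, -3.0]
grip_width: 0.0134
```

```bash
python3 st.py; python3 - <<'E'
from h import *
p,d=read_camera("scene");P=cloud(d,cal("scene"))
m=(P[...,2]>0.035)&(P[...,2]<0.047)&(d>0)&(P[...,0]>0.4)&(P[...,0]<.65)&(P[...,1]>-.3)&(P[...,1]<.2)
k,l,st,ce=cv2.connectedComponentsWithStats(m.astype(np.uint8))
for i in range(1,k):
    if st[i,4]>150: print(ce[i].round(),st[i,4],cv2.minAreaRect(P[l==i][:,:2].astype(np.float32)*1000))
cv2.imwrite("pics/c2.png",cv2.resize(p[220:300,330:430,::-1],(600,480),interpolation=cv2.INTER_CUBIC))
E
```

```text
8.9333 [0.4885, -0.0543, 0.0818] yaw 101.7 F [-7.0, -7.4, -3.0] M [-1.314, 1.245, -0.046] q6 -23.4 t6 -0.06 0.013394141253785227
[377. 273.] 2796 ((530.179443359375, 4.854713439941406), (146.81539916992188, 171.61505126953125), 5.346428394317627)
```

View pics/c2.png

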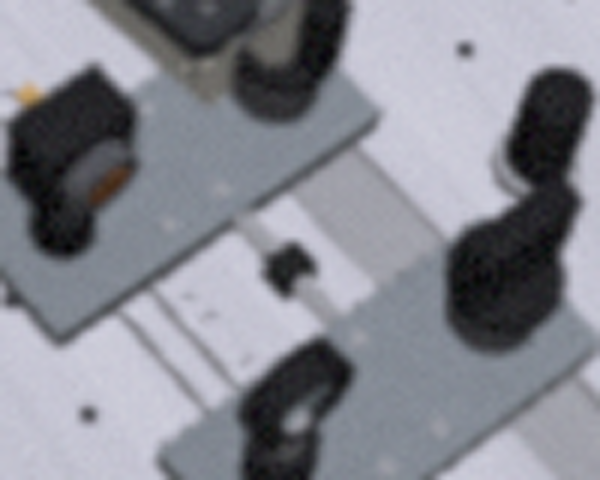

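The bumpers touch: Fy jumped from about -2.3 to -7.4 N, the two plates merge in the view at (290,270), and the combined length is 171.6 mm against 170. Next I tighten with a firmer grip, feeling the torque.

Emit:
send_rows([
  [[0,0,0],0],
  [[0,0,0],0],
  [[0,0,0],0],
], force=60)

```text
time: 9.23
tool_pos: [0.4885, -0.0543, 0.0818]
tcp_rot: [[-0.203, 0.979, -0.001], [0.979, 0.203, -0.0], [-0.0, -0.001, -1.0]]
contact_force: [-6.8, -3.6, -3.2]
grip_width: 0.0138
```

```bash
python3 st.py
```

```text
9.2333 [0.4885, -0.0543, 0.0818] yaw 101.7 F [-6.8, -3.6, -3.2] M [-0.793, 1.183, -0.095] q6 -23.4 t6 -0.038 0.013773684565788662
```

Emit:
send_rows([
  [[0,0,-0.001],-0.03],
  [[0,0,-0.003],-0.06],
  [[0,0,-0.004],-0.09],
  [[0,0,-0.006],-0.111],
  [[0,0,-0.006],-0.111],
])

```text
time: 9.65
tool_pos: [0.4887, -0.0543, 0.0809]
tcp_rot: [[0.148, 0.989, -0.0], [0.989, -0.148, -0.0], [-0.0, -0.0, -1.0]]
contact_force: [-5.8, -3.5, -3.8]
grip_width: 0.0135
```

```bash
python3 st.py
```

```text
9.65 [0.4887, -0.0543, 0.0809] yaw 81.47 F [-5.8, -3.5, -3.8] M [-0.784, 0.968, -0.035] q6 -3.2 t6 1.185 0.013539233918657672
```

Emit:
send_rows([
  [[0,0,-0.001],-0.03],
  [[0,0,-0.003],-0.06],
  [[0,0,-0.004],-0.09],
  [[0,0,-0.006],-0.111],
  [[0,0,-0.006],-0.111],
])

```text
time: 10.07
tool_pos: [0.4889, -0.0544, 0.0801]
tcp_rot: [[0.477, 0.879, 0.0], [0.879, -0.477, -0.0], [-0.0, 0.0, -1.0]]
contact_force: [-4.1, -4.1, -2.6]
grip_width: 0.0131
```

```bash
python3 st.py
```

```text
10.0667 [0.4889, -0.0544, 0.0801] yaw 61.49 F [-4.1, -4.1, -2.6] M [-0.838, 0.788, -0.11] q6 16.8 t6 1.189 0.013055764415361281
```

Emit:
send_rows([
  [[0,0,-0.001],-0.03],
  [[0,0,-0.003],-0.06],
  [[0,0,-0.004],-0.09],
  [[0,0,-0.006],-0.111],
  [[0,0,-0.006],-0.111],
])

```text
time: 10.48
tool_pos: [0.4891, -0.0545, 0.0792]
tcp_rot: [[0.749, 0.663, 0.001], [0.663, -0.749, -0.001], [0.0, 0.001, -1.0]]
contact_force: [-4.1, -5.1, -4.5]
grip_width: 0.014
```

```bash
python3 st.py
```

```text
10.4833 [0.4891, -0.0545, 0.0792] yaw 41.51 F [-4.1, -5.1, -4.5] M [-1.033, 0.76, -0.109] q6 36.8 t6 1.193 0.013991630531521944
```

Emit:
send_rows([
  [[0,0,-0.001],-0.03],
  [[0,0,-0.003],-0.06],
  [[0,0,-0.004],-0.083],
  [[0,0,-0.004],-0.083],
])

```text
time: 10.82
tool_pos: [0.4892, -0.0547, 0.0786]
tcp_rot: [[0.895, 0.447, 0.001], [0.447, -0.895, -0.001], [0.0, 0.001, -1.0]]
contact_force: [-4.2, -6.6, -5.9]
grip_width: 0.0136
```

```bash
python3 st.py
```

```text
10.8167 [0.4892, -0.0547, 0.0786] yaw 26.56 F [-4.2, -6.6, -5.9] M [-1.227, 0.675, -0.033] q6 51.7 t6 1.283 0.013557657770689298
```

Emit:
send_rows([
  [[0,0,-0.001],-0.03],
  [[0,0,-0.003],-0.055],
  [[0,0,-0.003],-0.055],
])

```text
time: 11.07
tool_pos: [0.4892, -0.0548, 0.0781]
tcp_rot: [[0.958, 0.286, 0.001], [0.286, -0.958, -0.001], [0.0, 0.001, -1.0]]
contact_force: [-3.9, -7.7, -5.3]
grip_width: 0.0136
```

```bash
python3 st.py
```

```text
11.0667 [0.4892, -0.0548, 0.0781] yaw 16.64 F [-3.9, -7.7, -5.3] M [-1.348, 0.665, -0.04] q6 61.6 t6 1.343 0.013618962042980147
```

Emit:
send_rows([
  [[0,0,-0.001],-0.03],
  [[0,0,-0.003],-0.055],
  [[0,0,-0.003],-0.055],
])

```text
time: 11.32
tool_pos: [0.4893, -0.0549, 0.0777]
tcp_rot: [[0.993, 0.117, 0.001], [0.117, -0.993, -0.001], [0.001, 0.001, -1.0]]
contact_force: [-3.0, -8.5, -4.8]
grip_width: 0.0138
```

```bash
python3 st.py
```

```text
11.3167 [0.4893, -0.0549, 0.0777] yaw 6.74 F [-3.0, -8.5, -4.8] M [-1.564, 0.708, -0.08] q6 71.5 t6 1.344 0.013841014115288715
```

Emit:
send_rows([
  [[0,0,-0.001],-0.03],
  [[0,0,-0.003],-0.055],
  [[0,0,-0.003],-0.055],
])

```text
time: 11.57
tool_pos: [0.4892, -0.055, 0.0773]
tcp_rot: [[0.998, -0.055, 0.001], [-0.055, -0.998, -0.002], [0.001, 0.001, -1.0]]
contact_force: [-4.1, -8.3, -5.0]
grip_width: 0.0134
```

```bash
python3 st.py
```

```text
11.5667 [0.4892, -0.055, 0.0773] yaw -3.15 F [-4.1, -8.3, -5.0] M [-1.693, 0.777, -0.076] q6 81.4 t6 1.35 0.013449775432097313
```

Emit:
send_rows([
  [[0,0,-0.001],-0.03],
  [[0,0,-0.003],-0.055],
  [[0,0,-0.003],-0.055],
])

```text
time: 11.82
tool_pos: [0.4892, -0.0551, 0.0769]
tcp_rot: [[0.974, -0.226, 0.001], [-0.226, -0.974, -0.002], [0.001, 0.001, -1.0]]
contact_force: [-4.5, -9.3, -4.4]
grip_width: 0.0137
```

```bash
python3 st.py
```

```text
11.8167 [0.4892, -0.0551, 0.0769] yaw -13.04 F [-4.5, -9.3, -4.4] M [-1.826, 0.885, -0.058] q6 91.3 t6 1.345 0.013681637462161564
```

Emit:
send_rows([
  [[0,-0.001,-0.001],-0.03],
  [[0,-0.002,-0.003],-0.055],
  [[0,-0.002,-0.003],-0.055],
])

```text
time: 12.07
tool_pos: [0.4892, -0.0552, 0.0766]
tcp_rot: [[0.921, -0.39, 0.001], [-0.39, -0.921, -0.001], [0.001, 0.001, -1.0]]
contact_force: [-4.4, -7.8, -1.6]
grip_width: 0.0139
```

```bash
python3 st.py
```

```text
12.0667 [0.4892, -0.0552, 0.0766] yaw -22.94 F [-4.4, -7.8, -1.6] M [-1.604, 0.96, 0.017] q6 101.2 t6 1.349 0.013887567632849764
```

Emit:
send_rows([
  [[0,0,-0.001],-0.03],
  [[0,0,-0.003],-0.055],
  [[0,0,-0.003],-0.055],
])

```text
time: 12.32
tool_pos: [0.4891, -0.0553, 0.0762]
tcp_rot: [[0.84, -0.542, 0.001], [-0.542, -0.84, -0.002], [0.001, 0.001, -1.0]]
contact_force: [-5.8, -9.2, 0.3]
grip_width: 0.0134
```

```bash
python3 st.py
```

```text
12.3167 [0.4891, -0.0553, 0.0762] yaw -32.82 F [-5.8, -9.2, 0.3] M [-1.702, 1.141, -0.039] q6 111.1 t6 1.383 0.013439541882153615
```

Emit:
send_rows([
  [[0,0,-0.001],-0.03],
  [[0,0,-0.003],-0.055],
  [[0,0,-0.003],-0.055],
])

```text
time: 12.57
tool_pos: [0.4891, -0.0554, 0.0759]
tcp_rot: [[0.735, -0.678, 0.001], [-0.678, -0.735, -0.002], [0.002, 0.001, -1.0]]
contact_force: [-6.9, -9.3, 0.4]
grip_width: 0.0136
```

```bash
python3 st.py
```

```text
12.5667 [0.4891, -0.0554, 0.0759] yaw -42.71 F [-6.9, -9.3, 0.4] M [-1.796, 1.314, 0.059] q6 121.0 t6 1.456 0.013573425741833388
```

Emit:
send_rows([
  [[0,-0.001,-0.001],-0.03],
  [[0,-0.002,-0.003],-0.055],
  [[0,-0.002,-0.003],-0.055],
])

```text
time: 12.82
tool_pos: [0.489, -0.0555, 0.0756]
tcp_rot: [[0.607, -0.794, 0.0], [-0.794, -0.607, -0.002], [0.001, 0.001, -1.0]]
contact_force: [-7.8, -7.1, 3.6]
grip_width: 0.0135
```

```bash
python3 st.py
```

```text
12.8167 [0.489, -0.0555, 0.0756] yaw -52.6 F [-7.8, -7.1, 3.6] M [-1.45, 1.41, 0.147] q6 130.8 t6 1.557 0.013530942077126362
```

Emit:
send_rows([
  [[0,0,-0.001],-0.03],
  [[0,0,-0.003],-0.055],
  [[0,0,-0.003],-0.055],
])

```text
time: 13.07
tool_pos: [0.4889, -0.0555, 0.0752]
tcp_rot: [[0.462, -0.887, 0.0], [-0.887, -0.462, -0.002], [0.002, 0.001, -1.0]]
contact_force: [-9.4, -7.1, 6.4]
grip_width: 0.0138
```

```bash
python3 st.py
```

```text
13.0667 [0.4889, -0.0555, 0.0752] yaw -62.48 F [-9.4, -7.1, 6.4] M [-1.592, 1.635, 0.308] q6 140.7 t6 1.715 0.013761002865897433
```

Emit:
send_rows([
  [[0,0,-0.001],-0.03],
  [[0,0,-0.003],-0.055],
  [[0,0,-0.003],-0.055],
])

```text
time: 13.32
tool_pos: [0.4889, -0.0555, 0.0749]
tcp_rot: [[0.303, -0.953, 0.0], [-0.953, -0.303, -0.002], [0.002, 0.0, -1.0]]
contact_force: [-11.1, -8.8, 8.8]
grip_width: 0.0136
```

```bash
python3 st.py
```

```text
13.3167 [0.4889, -0.0555, 0.0749] yaw -72.36 F [-11.1, -8.8, 8.8] M [-1.531, 1.874, 0.489] q6 150.6 t6 1.872 0.01355366279872002
```

Bite began at about -45° and the torque has risen to about 0.5 N m. A few degrees more, then a tug test.

Emit:
send_rows([
  [[0,0,-0.001],-0.02],
  [[0,0,-0.002],-0.035],
  [[0,0,-0.002],-0.035],
])

```text
time: 13.57
tool_pos: [0.4888, -0.0555, 0.0747]
tcp_rot: [[0.199, -0.98, -0.0], [-0.98, -0.199, -0.002], [0.002, 0.0, -1.0]]
contact_force: [-11.5, -7.6, 10.3]
grip_width: 0.0138
```

```bash
python3 st.py
```

```text
13.5667 [0.4888, -0.0555, 0.0747] yaw -78.53 F [-11.5, -7.6, 10.3] M [-1.442, 1.987, 0.629] q6 156.8 t6 1.51 0.013750171150660188
```

Emit:
send_rows([
  [[0.001,-0.005,0],0],
  [[0.001,-0.01,0],0],
  [[0.001,-0.01,0],0],
])

```text
time: 13.82
tool_pos: [0.4888, -0.056, 0.0747]
tcp_rot: [[0.201, -0.98, -0.0], [-0.98, -0.201, 0.0], [-0.0, 0.0, -1.0]]
contact_force: [-10.4, 1.3, 12.0]
grip_width: 0.0137
```

```bash
python3 st.py
```

```text
13.8167 [0.4888, -0.056, 0.0747] yaw -78.43 F [-10.4, 1.3, 12.0] M [0.249, 1.917, 0.524] q6 156.5 t6 0.533 0.013729869695356424
```

Emit:
send_rows([
  [[0.001,-0.005,0],0],
  [[0.001,-0.01,0],0],
  [[0.001,-0.014,0],0],
  [[0.001,-0.014,0],0],
])

```text
time: 14.15
tool_pos: [0.4889, -0.0568, 0.0746]
tcp_rot: [[0.2, -0.98, -0.001], [-0.98, -0.2, 0.002], [-0.002, 0.0, -1.0]]
contact_force: [-10.1, 12.3, 13.0]
grip_width: 0.0138
```

```bash
python3 st.py
```

```text
14.15 [0.4889, -0.0568, 0.0746] yaw -78.47 F [-10.1, 12.3, 13.0] M [2.444, 1.819, 0.561] q6 156.2 t6 0.527 0.013762713859595783
```

The clamp holds a 12 N tug without sliding (free drag is 2–4 N), and the torque is about 0.55 N m. Unloading, opening, then retreating straight up.

Emit:
send_rows([
  [[-0.004,0.006,0.003],0],
  [[-0.008,0.012,0.006],0],
  [[-0.008,0.012,0.006],0],
])

```text
time: 14.4
tool_pos: [0.4886, -0.0561, 0.0748]
tcp_rot: [[0.2, -0.98, 0.002], [-0.98, -0.2, 0.0], [0.0, -0.002, -1.0]]
contact_force: [-0.4, 4.7, -3.8]
grip_width: 0.0136
```

```bash
python3 st.py
```

```text
14.4 [0.4886, -0.0561, 0.0748] yaw -78.44 F [-0.4, 4.7, -3.8] M [0.834, 0.009, 0.569] q6 156.4 t6 0.559 0.013602882219436924
```

Emit:
send_rows([
  [[0,0,0],0],
  [[0,0,0],0],
  [[0,0,0],0],
  [[0,0,0],0],
  [[0,0,0],0],
], hand=0.45)

```text
time: 14.82
tool_pos: [0.4882, -0.0565, 0.0747]
tcp_rot: [[0.199, -0.98, 0.001], [-0.98, -0.199, -0.0], [0.0, -0.001, -1.0]]
contact_force: [0.5, -0.2, -0.3]
grip_width: 0.0402
```

```bash
python3 st.py
```

```text
14.8167 [0.4882, -0.0565, 0.0747] yaw -78.5 F [0.5, -0.2, -0.3] M [0.074, -0.052, 0.014] q6 156.5 t6 0.002 0.040204111534920754
```

Emit:
send_rows([
  [[0,0,0.15],0],
  [[0,0,0.35],0],
  [[0,0,0.55],0],
  [[0,0,0.75],0],
  [[0,0,0.9],0],
])

```text
time: 15.23
tool_pos: [0.4883, -0.0565, 0.212]
tcp_rot: [[0.2, -0.98, 0.002], [-0.98, -0.2, -0.0], [0.001, -0.002, -1.0]]
contact_force: [0.2, -0.2, -0.0]
grip_width: 0.0419
```

Emit:
send_rows([
  [[-0.1,0,0],0.03],
  [[-0.25,0,0],0.06],
  [[-0.4,0,0],0.09],
  [[-0.5,0,0],0.12],
  [[-0.5,0,0],0.12],
])

```text
time: 15.65
tool_pos: [0.4109, -0.0562, 0.2096]
tcp_rot: [[0.55, -0.835, -0.001], [-0.835, -0.55, 0.0], [-0.0, 0.0, -1.0]]
contact_force: [2.2, 0.3, 0.9]
grip_width: 0.0416
```

```bash
python3 st.py; python3 - <<'E'
from h import *
for n in("scene","side"):
    p,d=read_camera(n);p0=np.load(n+"0.npz")
    P=cloud(d,cal(n));P0=cloud(p0["d"],cal(n))
    for lab,Q,dd in(("now",P,d),("start",P0,p0["d"])):
        m=(Q[...,2]>0.035)&(Q[...,2]<0.047)&(dd>0)&(Q[...,0]>0.4)&(Q[...,0]<.65)&(Q[...,1]>-.3)&(Q[...,1]<.2)
        k,l,st,ce=cv2.connectedComponentsWithStats(m.astype(np.uint8))
        for i in range(1,k):
            if st[i,4]>150: print(n,lab,ce[i].round(),st[i,4],cv2.minAreaRect(Q[l==i][:,:2].astype(np.float32)*1000))
        m=(Q[...,2]>0.085)&(Q[...,2]<0.13)&(dd>0)&(Q[...,0]>0.44)&(Q[...,0]<.75)&(Q[...,1]>-.3)&(Q[...,1]<.2)
        k,l,st,ce=cv2.connectedComponentsWithStats(m.astype(np.uint8))
        for i in range(1,k):
            if st[i,4]>60: print(n,lab,"tall",ce[i].round(1),np.median(Q[l==i],0).round(4))
    if n=="scene": cv2.imwrite("pics/fin.png",np.hstack([cv2.resize(p[150:350,220:470,::-1],(800,600),interpolation=cv2.INTER_CUBIC)]))
E
```

```text
15.65 [0.4109, -0.0562, 0.2096] yaw -56.64 F [2.2, 0.3, 0.9] M [0.109, -0.028, 0.009] q6 132.4 t6 -1.827 0.041628574863323366
scene now [376. 272.] 2877 ((530.8135375976562, 4.913055419921875), (146.14117431640625, 171.67881774902344), 5.34290075302124)
scene now tall [257.2 222.8] [ 0.6992 -0.1696  0.1048]
scene now tall [377.9 220.7] [ 0.4915 -0.0516  0.1033]
scene now tall [341.2 243.4] [ 0.5871 -0.0388  0.1163]
scene now tall [416.1 259. ] [0.4819 0.0581 0.107 ]
scene now tall [378.6 285.3] [0.5755 0.0664 0.1136]
scene now tall [337.8 319.7] [0.6706 0.0801 0.1014]
scene start [315. 204.] 1168 ((549.0515747070312, -184.75698852539062), (146.00384521484375, 86.25233459472656), 5.726118087768555)
scene start [392. 289.] 1567 ((526.5545654296875, 47.31476593017578), (146.16310119628906, 87.58710479736328), 6.255035400390625)
scene start tall [332.6 174. ] [ 0.5053 -0.1968  0.1048]
scene start tall [296.7 193.8] [ 0.6007 -0.1837  0.1151]
scene start tall [257.3 222.7] [ 0.6992 -0.1697  0.1049]
scene start tall [416.  259.1] [0.4822 0.0583 0.107 ]
scene start tall [378.6 285.3] [0.5751
[... 393 characters left out ...]
566  0.109 ]
side now tall [291.5 171.6] [ 0.4853 -0.0628  0.1013]
side now tall [395.1 189.5] [ 0.6906 -0.1826  0.1024]
side start [297. 162.] 683 ((524.3605346679688, 45.45226287841797), (145.9642333984375, 88.79229736328125), 6.194326400756836)
side start [334. 228.] 1067 ((547.52978515625, -190.97921752929688), (145.15220642089844, 76.87675476074219), 5.708951950073242)
side start tall [348.3 132.7] [0.6652 0.0663 0.0961]
side start tall [313.7 136.8] [0.5704 0.0609 0.103 ]
side start tall [278.  145.7] [0.4745 0.0487 0.1001]
side start tall [395.1 189.5] [ 0.6903 -0.1822  0.1022]
side start tall [355.7 199.4] [ 0.5929 -0.2028  0.1105]
side start tall [313.3 212.3] [ 0.499 -0.208  0.101]
```

View pics/fin.png

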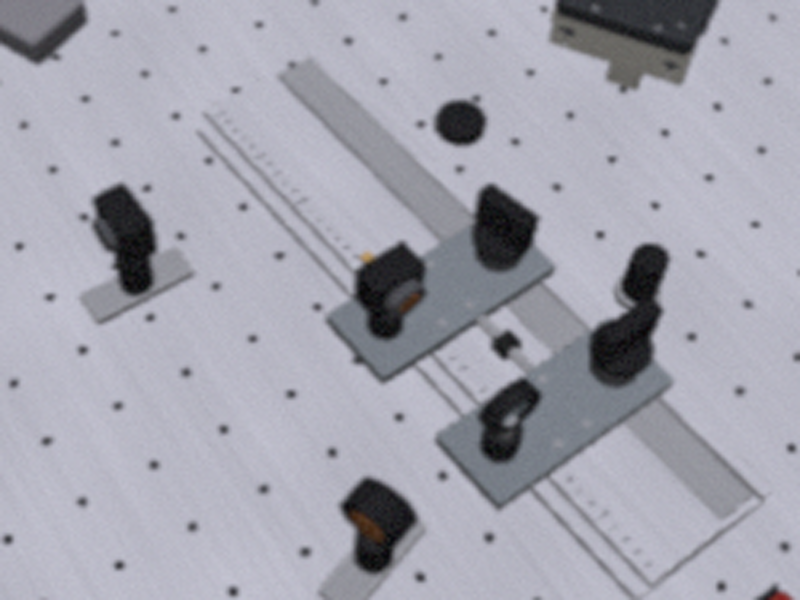

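The final view shows the bumpers meeting at (507,345). The lens carriage and the bystanders have moved less than 1 mm. I'll take one close wrist look at the bumper joint, because the head travel (145.5–147 mm) came out slightly short of my TCP travel.

```bash
python3 - <<'E'
from h import *
s=get_state();p,d=read_camera("wrist");cam=cal("wrist",s);P=cloud(d,cam)
u,v=proj([0.525,0.0,0.045],cam)[0];print(u,v)
m=(P[...,2]>0.035)&(P[...,2]<0.05)&(d>0)&(P[...,0]>.4)&(P[...,0]<.65)
k,l,st,ce=cv2.connectedComponentsWithStats(m.astype(np.uint8))
for i in range(1,k):
    if st[i,4]>300: print(ce[i].round(),st[i,4],cv2.minAreaRect(P[l==i][:,:2].astype(np.float32)*1000))
# extents along rail
y=np.array([-np.sin(np.radians(5.65)),np.cos(np.radians(5.65))])
q=P[m][:,:2]@y;print("rail-y extents",np.percentile(q,[0.2,99.8]))
u,v=int(u),int(v);u=min(max(u,60),579);v=min(max(v,45),354)
cv2.imwrite("pics/fw.png",cv2.resize(p[v-45:v+45,u-60:u+60,::-1],(800,600),interpolation=cv2.INTER_CUBIC))
E
```

```text
189.7983715266714 170.50954854506938
[187. 158.] 14010 ((530.6754150390625, 3.9040679931640625), (145.36721801757812, 170.88473510742188), 5.526933670043945)
[293. 234.] 357 ((410.76507568359375, 2.3163986206054688), (21.18635368347168, 24.488658905029297), 1.26434326171875)
rail-y extents [-0.13342464  0.03619526]
```

View pics/fw.png

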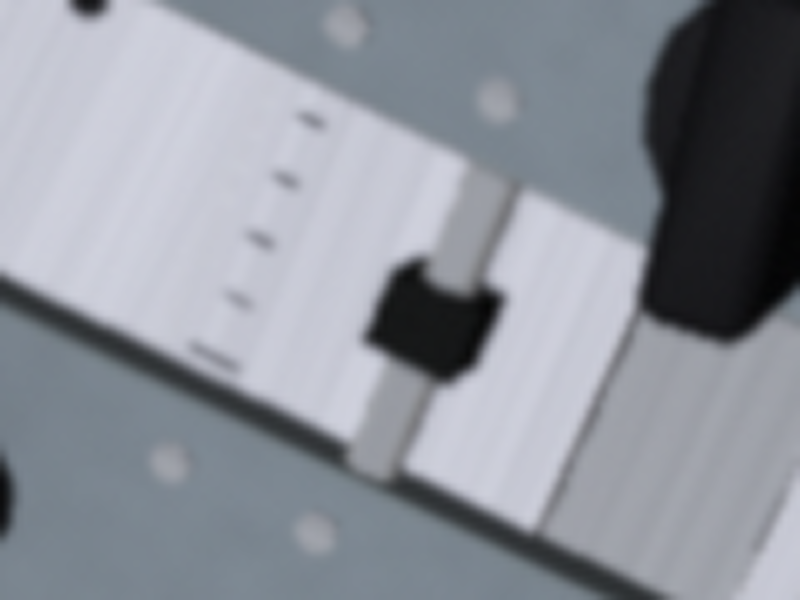

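The wrist view shows the two black bumpers pressed into one block at (437,318), with no gap. The overall length is 169.6–170.9 mm against 170 nominal.

```bash
python3 -c "from cell import *;print(sign_off())"
```

```text
the job is handed in; nothing more can be done
None
```

I freed the detector carriage's knob, slid the carriage about 149 mm until its bumper touched the lens carriage's bumper, tightened the same knob hard, and let go. The job was handed in at about 16 s of the 70 s; sign-off reports no verdict, so these are my own checks.

- **Freeing:** I turned the knob about 1.8 rad anticlockwise. The torque fell to about 0.06 N m, and the carriage then slid with about 3 N of drag.
- **Contact:** The force along the rail jumped from about 2.3 to 7.4 N at touch, and the push never passed about 9.3 N, below the 14 N that shifts the lens carriage.
- **Bumpers:** The final wrist picture shows the two bumpers touching with no gap. Overall length across both carriages is 169.6–170.9 mm in that view against 170 nominal; the scene and side views gave 171.7 and 173.7 mm.
- **Clamping:** The screw bit at a different angle than at the start, about 0.75 rad further clockwise. I tightened it to about 0.55 N m.
- **Tug:** I reached only about 12 N, not the full 15 N. The tool shifted about 1.3 mm, which I read as arm flex because most of it came back on unloading.
- **Lens carriage and bystanders:** The lens carriage and its knob, and both spare detectors, show less than 1 mm of change between the start and final pictures. The other loose items look unmoved, but I did not measure them.
- **Disagreement:** The detector head's travel measured 145.5–147 mm in the pictures, against 149 mm from the tool's motion. I put this down to viewing angle in those cameras and relied on the close wrist picture instead.

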